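# Draw the spring test jig's slide out to its marker with the pull pin and hold it

### The job

Take the orange-headed pull pin out of its wooden holder, put it down through the eye at the front of the spring test jig, and with the pin draw the slide out against its spring until the red pointer stands beside the yellow marker. Finish while still gripping the pin and holding the slide steady there, so that the spring can be checked: pull only by the pin, with the fingers clear of the jig. Leave the marker and everything else on the bench where it is.

Things in the scene. Friction and masses are not known exactly. Their poses are not given: they have to be found in the camera images.
- jig: Spring test jig, fixed: blue base, aluminium walls, dark spring barrel at the back. Origin on the bench straight under the eye when the slide is in; z up, +x back to the barrel: the slide pulls out along the jig's -x. Base at x 65 to 270, y -77 to 53 mm; wall tops 72 mm high from x 65, back plate 100 mm high at x 199. Only bare bench under and in front of the eye.
- slide (a joint): How far the slide has been pulled out, m: 0 is fully in (against its stop), 0.080 fully out. A spring pulls it back in: 4.6 N at 0, rising by 1.3 N per 10 mm (about 13 N at 65 mm); it returns when let go.
- eye (a point): Centre of the eye's mouth, in the top face of the steel tongue at the slide's front, 75 mm above the bench. The eye is a vertical through hole 13 mm across in a tongue 10 mm thick and 36 by 36 mm; it moves with the slide.
- pointer (a point): Tip of the red pointer on the slide, a bar 3 mm wide along the jig's x, reaching sideways over the white scale on the jig's -y wall, 81 mm above the bench; it is 140 mm in +x of the jig from the eye, always.
- mark (a point): Middle of the inner edge of the yellow marker, a tab 10 mm wide along the jig's x, on the outer edge of the white scale just past the pointer's end, 81 mm above the bench. The pointer stands beside it when both have the same x in the jig's frame. Axes as the jig's. It can be shifted: do not push it.
- marker (a joint): Where the marker is set, m: the value that slide has when the pointer is at the marker's middle (25 to 65 mm).
- pull_pin: Pin of 86 mm, origin at the nose tip, z up along it: steel shank 9 mm across, 40 long, its last 9 mm tapering to a 3.6 mm nose; steel collar 22 mm across at 40 to 44 mm; round orange grip 19 mm across at 44 to 86 mm. 50 to 100 g. It stands upright in one of the holder's two holes, collar on the holder's top, nose 10 mm above the bench.
- pin_tip (a point): The nose tip of the pull pin (its lowest point).
- pin_block: Dark wooden pin holder fixed to the bench, 56 (x) by 150 (y) by 50 mm high, with two upright 13 mm through holes at y +45 and -45 mm. Origin at the centre of its underside.
- spare_pin: A pin of the same shape with a black grip, in the other hole of the holder; stays there. Origin at its nose tip.
- wrench: Steel wrench lying on the bench, 170 mm long. Bystander.
- socket: Steel socket, an upright ring 30 mm across and 36 mm high. Bystander.
- wood_block: Pale wooden block 110 x 45 x 35 mm. Bystander.
- spray_can: Black and red spray can, 60 mm across, 190 mm high. Bystander.
- oil_bottle: White bottle with a black cap, 64 mm across, 170 mm high. Bystander.
- piston: Aluminium piston standing on the bench, 53 mm across, 46 mm high. Bystander.
- screwdriver: Screwdriver lying on the bench, 190 mm long. Bystander.
Mind the look-alikes: they are no part of the job. Leave any pink look-alike of the pull_pin alone.

How it is judged:
On the way:
1. the pull pin is down through the eye (z of pin_tip in the frame of eye below -0.015 m and horizontal distance between pin_tip and eye below 0.015 m and angle between pull_pin's own z axis and vertical below 0.35 rad), for 0.2 s.
At the end, for the whole second after the job is handed in: Pin through the eye (nose 15 mm or more below its mouth, 15 mm sideways, tilt under 0.35 rad); pointer within 5 mm of the marker's middle and still; the pin pulls the slide with over 3 N; the fingers grip the pin (over 3 N) and do not press on the jig (under 1 N) (all of step 1 and x of pointer in the frame of mark between -0.005 and 0.005 m and velocity of joint slide between -0.01 and 0.01 m/s and contact force between pull_pin and jig above 3 N and contact force between the fingers and pull_pin above 3 N and contact force between the fingers and jig below 1 N); the arm keeps its last pose, push and grip.
It fails at once if the yellow marker is shifted by more than 4 mm (distance of mark from where it was at the start of the episode above 0.004 m).
It fails at once if another thing on the bench is disturbed (moved 30 mm, the spare pin 20 mm) (distance of spare_pin from where it was at the start of the episode above 0.02 m or distance of any of wrench, socket, wood_block, spray_can, oil_bottle, piston, screwdriver from where it was at the start of the episode above 0.03 m).
It also fails if it takes over 48 s, if anything falls off the work surface, if the arm or the gripper's body presses on something with over 40 N, if the wrist force passes 120 N, or if a joint passes its speed limit or range.

### The arm

A 7-joint arm with a two-finger parallel gripper is mounted at the origin on the work surface. World frame = base frame: x ahead of the robot, y to its left, z up, the work surface at z = 0. Lengths are in m, angles in rad, forces in N, time in s.
With the tool pointing down it reaches from about 0.4 to 0.875 m from the base axis. Payload 4.4 kg.
Tool frame: the origin (TCP) lies at the centre of the arm's flange, where the gripper is bolted on; the fingertips stand 173 mm ahead of it and the grasp point (between the pads) lies 155 mm ahead of it; z points along the fingers, y is the direction in which the jaws open and shut (so a half turn about z gives the same grasp; the last joint's range is limited). The gripper opens to 85 mm and grips with 20 to 120 N. Pads are 22 mm wide; open, the fingers measure 114 mm over their backs; the gripper's body (76 mm by 85 mm) begins 54 mm behind the grasp point. The pads swing forward as they close: fully open they stand 13 mm farther back than shut.
Start: joints at [-1.186, 0.628, 0.038, 1.517, -0.027, 0.996, -0.02], TCP at [0.283, 0.585, 0.405] pointing down, gripper open.
Joint ranges: [-3.06, 3.06], [-0.37, 2.12], [-1.25, 1.32], [0.18, 2.47], [-1.1, 4.24], [0.23, 1.98], [-2.94, 2.94]. Speed limits (rad/s): [2.57, 2.57, 3.14, 3.14, 3.14, 3.14, 3.14].

### API

Orientations are given as a rotation vector (axis times angle).
In Python, from cell import manip gives the robot as it stands.
- The arm moves only by the tool jog_arm, never from a script. Its argument "steps" is a list of rows, each a list of 3 entries, a list of its own where there are three numbers: the finger opening in m, from 0 to 0.0854, then the shift along the tool's x, y, z in m, then the turn about the tool's z in rad. In form: [[jaw, [dx, dy, dz], spin], ...]. A call has 1 to 20 rows; each row is the pose to reach, as a shift and turn from the pose commanded when the call began, along the tool's axes at that moment; what a row does not reach only later rows make up. A row lasts 1/12 s, in which the tool goes at most 41.7 mm and 7.16 degrees, less where a joint would pass 70% of its speed; a pose out of reach is approached as far as the arm can. A call with a gripper value outside its range is refused whole. The fingers move at their own pace and stop on an object; "grip_force" is the grip in N (left out, the last holds). Time passes only in rows, so rows that repeat a pose let the fingers close. It gives the time, the measured TCP pose, the force and the opening at its end, in the units of the state.
- manip.observe(): the state, without advancing time (a new reading comes with each control period).
- manip.camera(name): name is "scene" or "top" or "wrist"; returns a dict with "frame" (400x640x3 uint8, red, green, blue), "z_map" (400x640 float32, m along the optical axis (not along the pixel's ray), 0 where there is no reading), "K" (3x3 intrinsics, pixels), "world_from_camera" (4x4, takes a point from camera to world coordinates). Camera axes: x right, y up, looking along -z (the intrinsics and any distortion apply to the point x, -y, -z); pixel columns grow to the right and rows downward; lengths in m; the calibration is good to about 2 mm. A picture is of the moment at which its call begins.
- manip.job_done(): hands the job in, once; it reports no verdict.
Trained networks look in a picture, given as the dict that the camera call returned (one of the last four; its "shot" number tells which), for a name from the list of things; names that differ only in an ending like _2 or _b are one class to them, and where a whole thing is asked for, a point or a joint stands for the part that bears it (a point fixed in the world has none). Each returns a list of dicts, best first, with "p" (0 to 1); they miss things now and then, are a little off and sometimes report something else, mostly with a low value. They report only what shows in the picture. A call takes as long as a camera call. They do not tell look-alikes from the thing itself.
- manip.spot_in(picture, name): "pixel" ([row, column] in pixels, amid what is visible of it).
- manip.silhouettes(picture, name): "pixels" (400x640 bool, what is visible of it) and "pixel" ([row, column] in pixels, amid what is visible of it).
- manip.spot_point(picture, name): "pixel" ([row, column] in pixels: a listed point, or the origin of a listed thing).
The state is a dict: "clock": time; "q": joint angles; "qvel": joint speeds; "joint_torque": joint torques, N m; "ee_pos": TCP position; "eef_rot": TCP orientation; "ft_force": force on the tool from outside, world axes, zero at the start; "torque": the same for the moment, N m; "width": finger opening in m.
Only numpy, scipy, OpenCV 4.12 (cv2) and the standard library are available. Lean on these libraries where they do the work, as an engineer would, in place of code of your own. Each camera call takes 0.05 s, during which the arm holds its last target.

## Working session

There is one attempt and no reset: what is moved stays moved. The work goes in short steps, Python scripts to look and compute and a tool call to move; the robot and the scene stay as the last step left them, time stands still between calls to the robot, and variables do not carry over. Pictures are saved under pics/ and viewed, and the job is handed in when it is done.

Besides the shell and the picture viewer there is one more tool, called after "Emit:" as name([rows], argument=value, ...), one row to a line, values as JSON. jog_arm: Moves the arm, as the interface text tells. Its arguments: {"type":"object","properties":{"steps":{"type":"array","items":{"type":"array"}},"grip_force":{"type":"number"}},"required":["steps"]}

```bash
mkdir -p pics; ls
cat > h.py <<'E'
import numpy as np, cv2
from cell import manip
from scipy.spatial.transform import Rotation as R
def save(p,name): cv2.imwrite('pics/'+name,p['frame'][:,:,::-1])
def world(p,px,d=None,z=None):
    r,c=px; K=p['K'];T=p['world_from_camera']
    ray=np.array([(c-K[0,2])/K[0,0],-(r-K[1,2])/K[1,1],-1.])
    if z is not None:
        w=T[:3,:3]@ray; s=(z-T[2,3])/w[2]; return T[:3,3]+s*w
    if d is None: d=p['z_map'][int(round(r)),int(round(c))]
    return T[:3,:3]@(ray*d)+T[:3,3]
E
python3 - <<'E'
from h import *
for n in ['top','scene']:
    p=manip.camera(n); save(p,n+'1.png'); print(n,[k for k in p])
    print(p['K'],p['world_from_camera'])
    for t in ['jig','pull_pin','spare_pin','pin_block']:
        for d in manip.spot_in(p,t)[:4]: print(t,'in',np.round(d['p'],2),d['pixel'],world(p,d['pixel']).round(3))
    for t,z in [('eye',.075),('pointer',.081),('mark',.081),('pin_tip',.01),('jig',0),('pull_pin',.01),('spare_pin',.01)]:
        for d in manip.spot_point(p,t)[:3]: print(t,'pt',np.round(d['p'],2),d['pixel'],world(p,d['pixel'],z=z).round(3))
print(manip.observe())
E
```

```text
pics
top ['frame', 'z_map', 'K', 'world_from_camera', 'shot']
[[479.50406221   0.         317.54477632]
 [  0.         479.50406221 199.19623999]
 [  0.           0.           1.        ]] [[ 1.21233713e-02  9.84860021e-01 -1.72927045e-01  3.05871264e-01]
 [-9.99922882e-01  1.24064747e-02  5.56330001e-04 -4.61086427e-02]
 [ 2.69332219e-03  1.72906965e-01  9.84934479e-01  1.50164090e+00]
 [ 0.00000000e+00  0.00000000e+00  0.00000000e+00  1.00000000e+00]]
jig in 0.62 [206.4, 412.7] [ 0.534 -0.329  0.102]
jig in 0.58 [147.0, 270.0] [0.717 0.101 0.078]
pull_pin in 0.45 [233.6, 385.0] [ 0.454 -0.248  0.086]
spare_pin in 0.56 [208.2, 413.6] [ 0.529 -0.332  0.098]
pin_block in 0.96 [207.3, 398.3] [ 0.539 -0.295  0.05 ]
eye pt 0.84 [186.6, 261.7] [0.593 0.123 0.075]
pointer pt 0.76 [142.6, 283.1] [0.73  0.061 0.081]
mark pt 0.51 [160.6, 284.6] [0.674 0.055 0.081]
mark pt 0.48 [256.7, 316.1] [ 0.383 -0.045  0.081]
jig pt 0.82 [191.0, 268.0] [0.594 0.111 0.   ]
pull_pin pt 0.51 [235.5, 382.6] [ 0.455 -0.251  0.01 ]
pull_pin pt 0.48 [202.0, 381.9] [ 0.561 -0.25   0.01 ]
spare_pin pt 0.65 [161.4
[... 1309 characters left out ...]
.01 ]
{'clock': 1.2, 'q': array([-1.18579385,  0.62841526,  0.03847875,  1.51741488, -0.02699959,
        0.99630879, -0.02000793]), 'qvel': array([ 2.42991044e-04,  1.75803111e-04,  1.20503957e-03,  2.64563765e-03,
       -1.37223958e-03,  5.03734920e-05,  1.02283634e-04]), 'joint_torque': array([-7.95005617e-04, -5.63282812e+01,  1.22552589e+00, -1.93779802e+01,
        1.09633277e-02,  1.71300289e-03,  1.48236563e-05]), 'ee_pos': array([0.2831719 , 0.58508196, 0.40469836]), 'eef_rot': array([-7.02150579e-01, -3.06206791e+00,  2.86948808e-05]), 'ft_force': array([-0.13401913, -0.0348072 , -0.48006352]), 'torque': array([-0.04009037, -0.01390097, -0.00881089]), 'width': 0.08552697958773493}
```

Run:
```python
import cv2
a=cv2.imread('pics/top1.png');b=cv2.imread('pics/scene1.png')
cv2.imwrite('pics/t1c.png',cv2.resize(a[110:280,220:440],None,fx=3.5,fy=3.5,interpolation=cv2.INTER_CUBIC))
cv2.imwrite('pics/s1c.png',cv2.resize(b[120:300,200:480],None,fx=2.8,fy=2.8,interpolation=cv2.INTER_CUBIC))
```

```text
(no output)
```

View pics/top1.png

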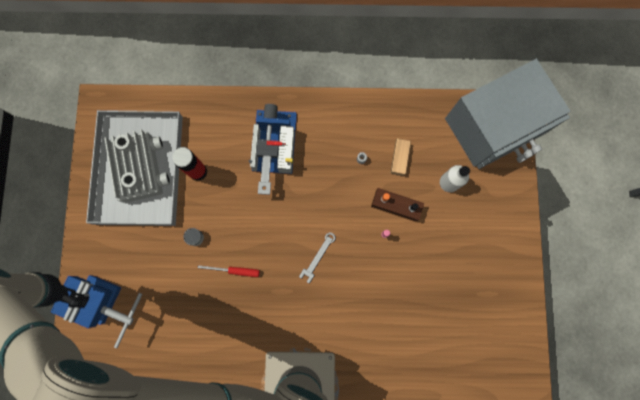

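View pics/t1c.png

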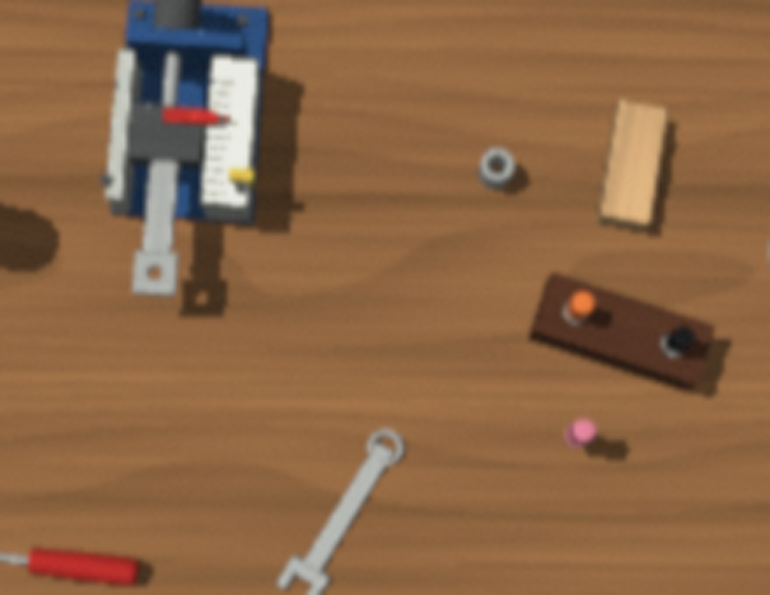

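View pics/s1c.png

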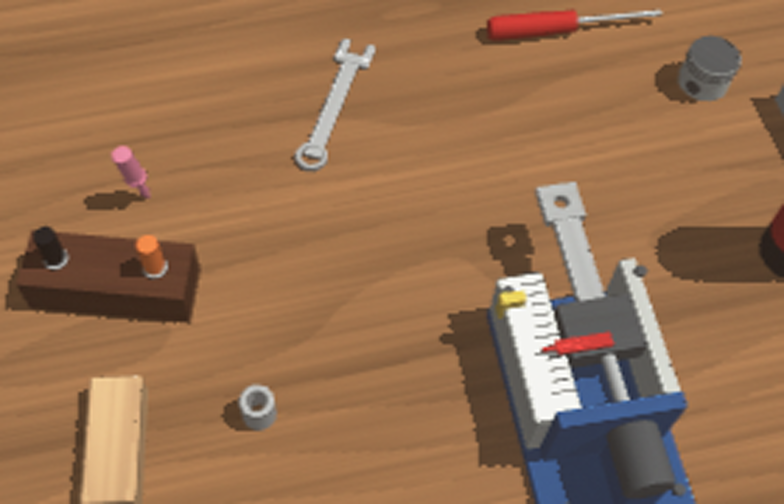

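The orange pin stands in the holder's left hole (top view ≈ row 197, col 385), with the pink look-alike in front of it at (234,386). The jig's eye is at ≈ (187,264), the yellow marker at (160,289) and the red pointer at (143,284). Next I'll measure them precisely.

```bash
cat > meas.py <<'E'
from h import *
def blob(p,lo,hi,roi,smin=120,vmin=60):
    hsv=cv2.cvtColor(p['frame'],cv2.COLOR_RGB2HSV)
    m=cv2.inRange(hsv,(lo,smin,vmin),(hi,255,255))
    k=np.zeros_like(m); r0,r1,c0,c1=roi; k[r0:r1,c0:c1]=1
    return (m>0)&(k>0)
def pts(p,m):
    rr,cc=np.nonzero(m); 
    return np.array([world(p,(r,c)) for r,c in zip(rr,cc)])
E
python3 - <<'E'
from meas import *
for n,rois in [('top',dict(o=(180,215,370,400),y=(150,170,275,300),r=(135,155,255,292))),('scene',dict(o=(195,230,235,265),y=(215,240,370,395),r=(230,255,385,425)))]:
    p=manip.camera(n)
    for k,(lo,hi,s) in dict(o=(5,16,190),y=(22,32,170),r=(0,4,170)).items():
        m=blob(p,lo,hi,rois[k],s,90); P=pts(p,m)
        print(n,k,m.sum(),'med',np.median(P,0).round(4),'min',P.min(0).round(4),'max',P.max(0).round(4))
        if k=='o':
            T=P[P[:,2]>P[:,2].max()-.008];print(' top',len(T),T.mean(0).round(4))
        if k=='r':
            print(' tip',P[np.argsort(P[:,1])[:4]].round(4).tolist())
    # tongue pts near eye
    rr,cc=np.mgrid[170:205,245:285] if n=='top' else np.mgrid[180:235,385:425]
    Q=np.array([world(p,(a,b)) for a,b in zip(rr.ravel(),cc.ravel())])
    s=np.abs(Q[:,2]-.075)<.012; Q=Q[s]
    print(' tongue',len(Q),Q.min(0).round(4),Q.max(0).round(4))
    for lo in np.arange(.57,.66,.01):
        q=Q[(Q[:,0]>=lo)&(Q[:,0]<lo+.01)]
        if len(q): print('  x',round(lo,3),len(q),'y',q[:,1].min().round(4),q[:,1].max().round(4),'mid',((q[:,1].min()+q[:,1].max())/2).round(4))
    # holder
    for d in manip.silhouettes(p,'pin_block')[:1]:
        P=pts(p,d['pixels']); P=P[np.abs(P[:,2]-.05)<.006]
        (c,sz,a)=cv2.minAreaRect((P[:,:2]*1000).astype(np.float32)); print(' holder',c,sz,a)
    for d in manip.silhouettes(p,'jig')[:3]:
        P=pts(p,d['pixels']);print(' jig',d['p'],len(P),P.mean(0))
        P=P[P[:,2]<.03]
        if len(P)>5:
            (c,sz,a)=cv2.minAreaRect((P[:,:2]*1000).astype(np.float32)); print(' jigbase',c,sz,a)
E
```

```text
return _methods._mean(a, axis=axis, dtype=dtype,
  ret = ret.dtype.type(ret / rcount)
Traceback (most recent call last):
ValueError: zero-size array to reduction operation minimum which has no identity
```

```bash
cat > m2.py <<'E'
from meas import *
for n,rois in [('top',dict(o=(180,215,370,400),y=(150,170,275,300),r=(135,155,255,292))),('scene',dict(o=(195,230,235,265),y=(215,240,370,395),r=(230,255,385,425)))]:
    p=manip.camera(n)
    hsv=cv2.cvtColor(p['frame'],cv2.COLOR_RGB2HSV)
    print(hsv[197,385],hsv[160,289],hsv[143,276]) if n=='top' else print(hsv[211,253],hsv[227,383],hsv[244,410])
    for k,(lo,hi,s,v) in dict(o=(5,16,180,150),y=(22,32,150,90),r=(-1,4,150,90)).items():
        m=blob(p,lo,hi,rois[k],s,v); P=pts(p,m)
        if len(P)==0: print(n,k,'none');continue
        print(n,k,m.sum(),'med',np.median(P,0).round(4),'min',P.min(0).round(4),'max',P.max(0).round(4))
        if k=='o':
            T=P[P[:,2]>P[:,2].max()-.008];print(' top',len(T),T.mean(0).round(4), T.min(0).round(4),T.max(0).round(4))
        if k=='r':
            print(' tip',P[np.argsort(P[:,1])[:4]].round(4).tolist())
    rr,cc=np.mgrid[170:205,245:285] if n=='top' else np.mgrid[180:235,385:425]
    Q=np.array([world(p,(a,b)) for a,b in zip(rr.ravel(),cc.ravel())])
    s=np.abs(Q[:,2]-.075)<.012; Q=Q[s]
    print(' tongue',len(Q),Q.min(0).round(4),Q.max(0).round(4))
    for lo in np.arange(.57,.66,.01):
        q=Q[(Q[:,0]>=lo)&(Q[:,0]<lo+.01)]
        if len(q): print('  x',round(lo,3),len(q),'y',q[:,1].min().round(4),q[:,1].max().round(4),'mid',((q[:,1].min()+q[:,1].max())/2).round(4))
    for d in manip.silhouettes(p,'pin_block')[:1]:
        P=pts(p,d['pixels']); P=P[np.abs(P[:,2]-.05)<.006]
        (c,sz,a)=cv2.minAreaRect((P[:,:2]*1000).astype(np.float32)); print(' holder',c,sz,a)
    for d in manip.silhouettes(p,'jig')[:3]:
        P=pts(p,d['pixels']);print(' jig',d['p'],len(P),P.mean(0))
        P=P[P[:,2]>.01]
        if len(P)>5:
            (c,sz,a)=cv2.minAreaRect((P[:,:2]*1000).astype(np.float32)); print(' jigrect',c,sz,a)
E
python3 m2.py
```

```text
[ 11 184 230] [ 24 162 210] [  1 192 205]
top o 35 med [ 0.565  -0.2507  0.0965] min [ 0.5555 -0.2665  0.0503] max [ 0.5827 -0.242   0.1025]
 top 21 [ 0.564  -0.2506  0.0978] [ 0.5555 -0.2599  0.0949] [ 0.5709 -0.242   0.1025]
top y 11 med [0.6744 0.0384 0.0858] min [0.6702 0.0353 0.0801] max [0.6791 0.0474 0.0901]
top r 47 med [0.7278 0.0917 0.0845] min [0.7229 0.0669 0.0784] max [0.735  0.1105 0.0896]
 tip [[0.7271, 0.0669, 0.0876], [0.725, 0.0671, 0.084], [0.7249, 0.0701, 0.0843], [0.7278, 0.0702, 0.0851]]
 tongue 240 [0.5705 0.0971 0.0659] [0.6456 0.1344 0.0852]
  x 0.57 42 y 0.1001 0.134 mid 0.1171
  x 0.58 30 y 0.1001 0.1343 mid 0.1172
  x 0.59 37 y 0.0981 0.1344 mid 0.1163
  x 0.6 36 y 0.0971 0.1314 mid 0.1142
  x 0.61 25 y 0.1041 0.126 mid 0.115
  x 0.62 28 y 0.1042 0.1265 mid 0.1153
  x 0.63 26 y 0.1024 0.127 mid 0.1147
  x 0.64 16 y 0.102 0.124 mid 0.113
 holder (549.8392944335938, -293.6397705078125) (149.89688110351562, 57.354736328125) 71.61084747314453
 jig 0.59 2913 [0.73028687 0.09531782 0.06327258]
 jigrect (579.2300415039062, 71.56771850585938) (573.96728515625, 157
[... 713 characters left out ...]
ongue 945 [0.5707 0.0461 0.0635] [0.718  0.1563 0.0867]
  x 0.57 36 y 0.0999 0.1361 mid 0.118
  x 0.58 54 y 0.0997 0.1352 mid 0.1175
  x 0.59 41 y 0.0987 0.135 mid 0.1169
  x 0.6 61 y 0.0986 0.1347 mid 0.1167
  x 0.61 35 y 0.1034 0.1275 mid 0.1155
  x 0.62 40 y 0.1038 0.128 mid 0.1159
  x 0.63 37 y 0.1026 0.1275 mid 0.115
  x 0.64 38 y 0.1026 0.1253 mid 0.114
  x 0.65 64 y 0.0572 0.1515 mid 0.1044
  x 0.66 92 y 0.0544 0.1563 mid 0.1054
 holder (552.3242797851562, -292.9787292480469) (150.6172332763672, 59.16050338745117) 71.3958969116211
 jig 0.59 5574 [0.7573526  0.08882059 0.06049961]
 jigrect (844.3796997070312, 47.76173400878906) (204.79547119140625, 544.9385986328125) 60.407020568847656
```

Emit:
jog_arm([
  [0.085,[-0.31,-0.315,0.0],0.58],
  [0.085,[-0.31,-0.315,0.0],0.58],
  [0.085,[-0.31,-0.315,0.0],0.58],
  [0.085,[-0.31,-0.315,0.0],0.58],
  [0.085,[-0.31,-0.315,0.0],0.58],
  [0.085,[-0.31,-0.315,0.0],0.58],
  [0.085,[-0.31,-0.315,0.0],0.58],
  [0.085,[-0.31,-0.315,0.0],0.58],
  [0.085,[-0.31,-0.315,0.0],0.58],
  [0.085,[-0.31,-0.315,0.0],0.58],
  [0.085,[-0.31,-0.315,0.0],0.58],
  [0.085,[-0.31,-0.315,0.0],0.58],
])

```text
clock: 2.55
ee_pos: [0.4266, 0.1606, 0.4052]
eef_rot: [1.56, 2.724, -0.002]
ft_force: [0.0, 0.3, -0.9]
width: 0.0847
```

```bash
cat > go.py <<'E'
# usage: go.py x y z yawdeg(of tool y axis, world)
from h import *
import sys
s=manip.observe(); t=np.array(list(map(float,sys.argv[1:4])))
M=R.from_rotvec(s['eef_rot']).as_matrix()
d=M.T@(t-s['ee_pos']); yaw=np.degrees(np.arctan2(M[1,1],M[0,1]))
print('clock',s['clock'],'pos',s['ee_pos'].round(4),'zax',M[:,2].round(3),'yaw',yaw.round(2),'F',s['ft_force'].round(2),'w',s['width'].round(4),'q',s['q'].round(2))
print('shift',d.round(4),'spin',np.radians((yaw-float(sys.argv[4])+180)%360-180).round(4))
E
python3 go.py 0.565 -0.2505 0.33 -3
```

```text
Traceback (most recent call last):
  File "go.py", line 7, in <module>
    print('clock',s['clock'],'pos',s['ee_pos'].round(4),'zax',M[:,2].round(3),'yaw',yaw.round(2),'F',s['ft_force'].round(2),'w',s['width'].round(4),'q',s['q'].round(2))
                                                                                                                                ^^^^^^^^^^^^^^^^
AttributeError: 'float' object has no attribute 'round'
```

```bash
sed -i "s/s\['width'\].round(4)/round(s['width'],4)/" go.py
python3 go.py 0.565 -0.2505 0.33 -3
```

```text
clock 2.55 pos [0.4266 0.1606 0.4052] zax [ 0.002 -0.002 -1.   ] yaw 30.38 F [ 0.01  0.28 -0.9 ] w 0.0847 q [-0.6   0.36  0.24  2.04 -0.12  0.75  0.24]
shift [-0.4244 -0.0885  0.0765] spin 0.5826
```

Emit:
jog_arm([
  [0.085,[-0.424,-0.088,0.076],0.58],
  [0.085,[-0.424,-0.088,0.076],0.58],
  [0.085,[-0.424,-0.088,0.076],0.58],
  [0.085,[-0.424,-0.088,0.076],0.58],
  [0.085,[-0.424,-0.088,0.076],0.58],
  [0.085,[-0.424,-0.088,0.076],0.58],
  [0.085,[-0.424,-0.088,0.076],0.58],
  [0.085,[-0.424,-0.088,0.076],0.58],
  [0.085,[-0.424,-0.088,0.076],0.58],
  [0.085,[-0.424,-0.088,0.076],0.58],
  [0.085,[-0.424,-0.088,0.076],0.58],
  [0.085,[-0.424,-0.088,0.076],0.58],
  [0.085,[-0.424,-0.088,0.076],0.58],
  [0.085,[-0.424,-0.088,0.076],0.58],
])

```text
clock: 3.72
ee_pos: [0.5676, -0.241, 0.3284]
eef_rot: [-2.263, -2.177, -0.001]
ft_force: [-0.2, -0.2, -0.8]
width: 0.0852
```

```bash
python3 go.py 0.565 -0.2505 0.231 -3
python3 - <<'E'
from h import *
p=manip.camera('wrist'); save(p,'w1.png'); print(p['world_from_camera'],p['K'][0])
E
```

```text
clock 3.7167 pos [ 0.5676 -0.241   0.3284] zax [-0.001  0.002 -1.   ] yaw -2.22 F [-0.17 -0.19 -0.83] w 0.0852 q [ 0.16  0.69  0.33  1.7  -0.29  0.8   0.58]
shift [-0.0098 -0.0022  0.0974] spin 0.0135
[[ 9.99259869e-01  3.69884354e-02  1.05626468e-02  5.70830252e-01]
 [-3.84593819e-02  9.66140501e-01  2.55134099e-01 -1.75371496e-01]
 [-7.67989688e-04 -2.55351499e-01  9.66847983e-01  2.97001948e-01]
 [ 0.00000000e+00  0.00000000e+00  0.00000000e+00  1.00000000e+00]] [291.78679728   0.         324.20808035]
```

View pics/w1.png

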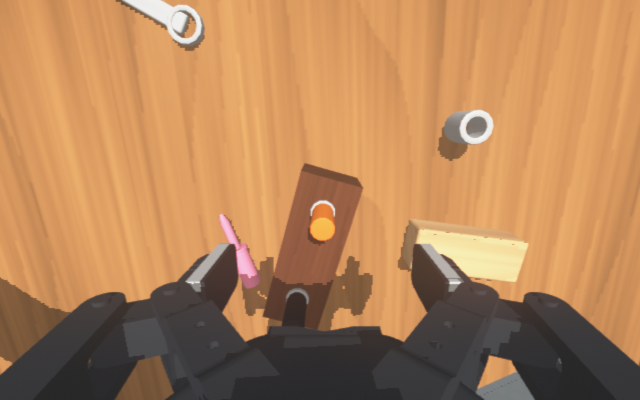

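Wrist view: orange pin head at ≈ (229,322), collar at (210,322), pink pin at left (250,240), spare pin below at (300,297).

```bash
python3 - <<'E'
from meas import *
p=manip.camera('wrist')
m=blob(p,5,16,(180,250,295,350),180,200); P=pts(p,m); T=P[P[:,2]>.093]; print(len(T),T.mean(0),((T.min(0)+T.max(0))/2))
rr,cc=np.nonzero(m); print(rr.min(),rr.max(),cc.min(),cc.max())
print(world(p,(229,322),z=.096))
s=manip.observe();print(s['ee_pos'],s['clock'])
E
python3 go.py 0.565 -0.2505 0.231 -3
```

```text
78 [ 0.56742418 -0.2475932   0.09962979] [ 0.56627062 -0.21702045  0.19513484]
205 240 310 334
[ 0.56635259 -0.24948754  0.096     ]
[ 0.56774613 -0.24031396  0.32883183] 3.8167
clock 3.8167 pos [ 0.5677 -0.2403  0.3288] zax [ 0.     0.002 -1.   ] yaw -2.15 F [ 0.1   0.36 -0.42] w 0.085 q [ 0.16  0.69  0.33  1.7  -0.29  0.8   0.58]
shift [-0.0104 -0.0024  0.0978] spin 0.0149
```

Emit:
jog_arm([
  [0.06,[-0.005,-0.001,0.02],0.01],
  [0.06,[-0.01,-0.002,0.05],0.015],
  [0.06,[-0.01,-0.002,0.05],0.015],
  [0.06,[-0.01,-0.002,0.05],0.015],
])

```text
clock: 4.15
ee_pos: [0.5647, -0.2509, 0.278]
eef_rot: [-2.278, -2.159, 0.001]
ft_force: [0.5, -0.2, 0.3]
width: 0.0599
```

```bash
python3 go.py 0.566 -0.25 0.231 -3;  python3 go.py 0.566 -0.25 0.231 -3;python3 - <<'E'
from h import *
p=manip.camera('wrist'); save(p,'w2.png')
E
python3 go.py 0.566 -0.25 0.231 -3
```

```text
clock 4.15 pos [ 0.5647 -0.2509  0.278 ] zax [-0.003  0.002 -1.   ] yaw -3.08 F [ 0.47 -0.2   0.3 ] w 0.0599 q [ 0.19  0.76  0.3   1.72 -0.32  0.71  0.61]
shift [0.0009 0.0014 0.047 ] spin -0.0014
clock 4.15 pos [ 0.5647 -0.2509  0.278 ] zax [-0.003  0.002 -1.   ] yaw -3.08 F [ 0.47 -0.2   0.3 ] w 0.0599 q [ 0.19  0.76  0.3   1.72 -0.32  0.71  0.61]
shift [0.0009 0.0014 0.047 ] spin -0.0014
clock 4.2 pos [ 0.5654 -0.2512  0.2793] zax [-0.     0.001 -1.   ] yaw -3.07 F [0.02 0.44 0.64] w 0.0601 q [ 0.19  0.76  0.3   1.72 -0.32  0.71  0.61]
shift [0.0012 0.0006 0.0483] spin -0.0013
```

View pics/w2.png

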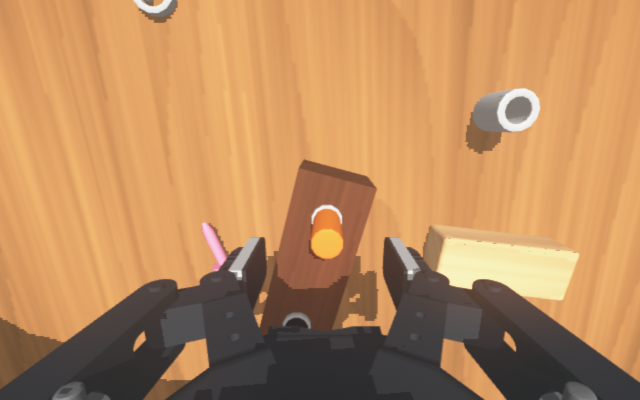

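Pin head at (241,327), centred between the open fingers. I'll lower and grip.

Emit:
jog_arm([
  [0.06,[0.001,0.001,0.015],0],
  [0.06,[0.001,0.001,0.03],0],
  [0.06,[0.001,0.001,0.04],0],
  [0.06,[0.001,0.001,0.047],0],
  [0.06,[0.001,0.001,0.047],0],
  [0.03,[0.001,0.001,0.047],0],
  [0.01,[0.001,0.001,0.047],0],
  [0.01,[0.001,0.001,0.047],0],
  [0.01,[0.001,0.001,0.047],0],
  [0.01,[0.001,0.001,0.047],0],
  [0.01,[0.001,0.001,0.047],0],
  [0.01,[0.001,0.001,0.047],0],
], grip_force=80)

```text
clock: 5.2
ee_pos: [0.5664, -0.2516, 0.2327]
eef_rot: [2.281, 2.159, 0.001]
ft_force: [-0.2, 0.4, 6.4]
width: 0.0177
```

```bash
python3 go.py 0.566 -0.25 0.231 -3;python3 - <<'E'
from h import *
p=manip.camera('wrist'); save(p,'w3.png')
E
```

```text
clock 5.2 pos [ 0.5664 -0.2516  0.2327] zax [ 0.001 -0.    -1.   ] yaw -3.16 F [-0.18  0.36  6.44] w 0.0177 q [ 0.21  0.82  0.27  1.74 -0.35  0.62  0.63]
shift [ 0.0016 -0.0005  0.0017] spin -0.0027
```

View pics/w3.png

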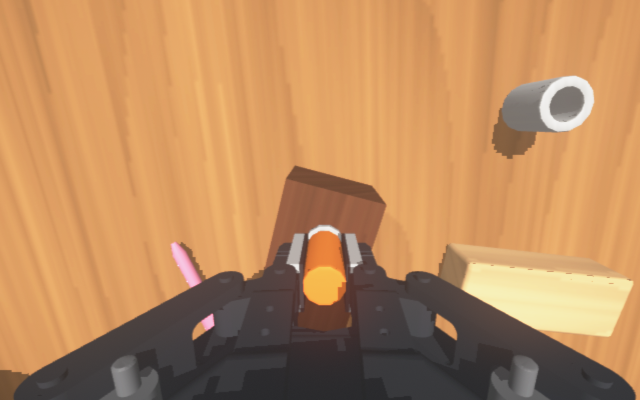

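Gripped: the opening is 17.7 mm and the head is at (285,325) between the pads. I'll lift it out.

Emit:
jog_arm([
  [0.01,[0.001,0.001,-0.005],0],
  [0.01,[0.001,0.001,-0.015],0],
  [0.01,[0.001,0.001,-0.03],0],
  [0.01,[0.001,0.001,-0.05],0],
  [0.01,[0.001,0.001,-0.07],0],
  [0.01,[0.001,0.001,-0.09],0],
  [0.01,[0.001,0.001,-0.105],0],
  [0.01,[0.001,0.001,-0.112],0],
  [0.01,[0.001,0.001,-0.112],0],
  [0.01,[0.001,0.001,-0.112],0],
])

```text
clock: 6.08
ee_pos: [0.567, -0.2502, 0.3437]
eef_rot: [-2.282, -2.16, -0.0]
ft_force: [-0.1, 0.6, -1.3]
width: 0.0175
```

```bash
python3 go.py 0.589 0.117 0.345 -3;python3 - <<'E'
from h import *
p=manip.camera('scene'); save(p,'s2.png')
cv2.imwrite('pics/s2c.png',cv2.resize(p['frame'][100:300,170:490,::-1],None,fx=2.4,fy=2.4))
p=manip.camera('wrist'); save(p,'w4.png')
E
```

```text
clock 6.0833 pos [ 0.567  -0.2502  0.3437] zax [ 0.  0. -1.] yaw -3.15 F [-0.13  0.65 -1.34] w 0.0175 q [ 0.16  0.68  0.34  1.67 -0.29  0.84  0.57]
shift [ 0.3679  0.0018 -0.0012] spin -0.0026
```

View pics/s2c.png

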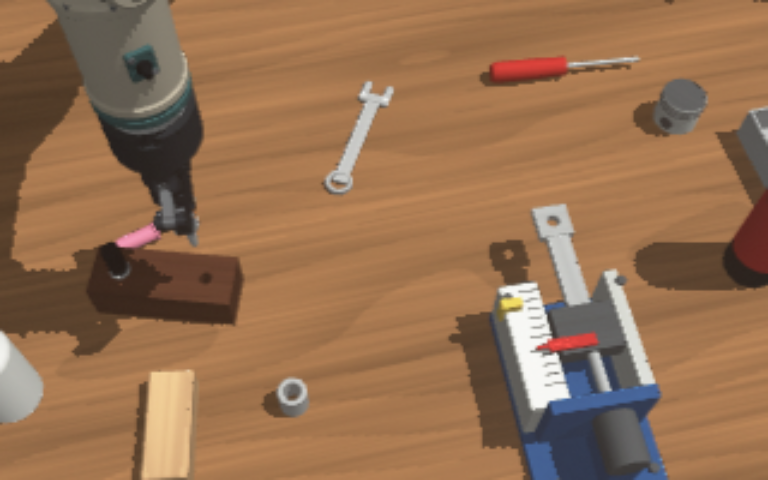

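View pics/w4.png

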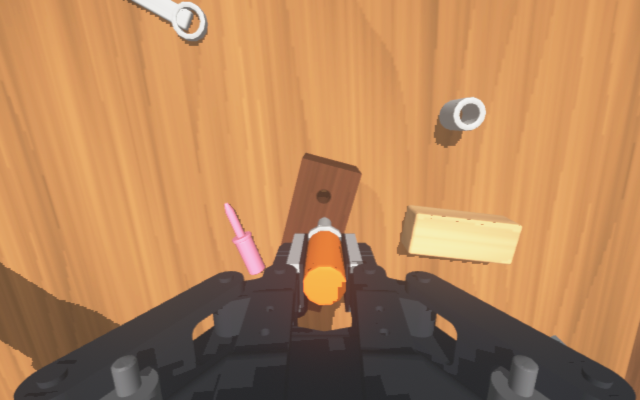

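Hole empty and pin in the gripper; head at (290,325), shank end at (221,324). I'll check the tilt.

```bash
cat > proj.py <<'E'
from h import *
def proj(p,w):
    T=p['world_from_camera'];c=T[:3,:3].T@(np.asarray(w)-T[:3,3]);K=p['K']
    return np.array([K[1,2]-K[1,1]*c[1]/-c[2],K[0,2]+K[0,0]*c[0]/-c[2]])
E
python3 - <<'E'
from proj import *
p=manip.camera('wrist');s=manip.observe();e=s['ee_pos'];print(e)
for dz in [136,178,182,222]: print(dz,proj(p,e-[0,0,dz/1000]).round(1))
hsv=cv2.cvtColor(p['frame'],cv2.COLOR_RGB2HSV)
m=cv2.inRange(hsv,(15,150,230),(22,255,255)); r,c=np.nonzero(m[260:310,295:355]); print(r.min()+260,r.max()+260,c.min()+295,c.max()+295, r.mean()+260,c.mean()+295)
cv2.imwrite('pics/w4c.png',cv2.resize(p['frame'][180:320,260:390,::-1],None,fx=4,fy=4,interpolation=cv2.INTER_CUBIC))
P=world(p,(290,325));print(P)
for px in [(290,325),(250,325),(229,324),(221,324),(219,324)]:print(px,world(p,px).round(4), (world(p,px)-e).round(4))
E
```

```text
[ 0.56681135 -0.25012544  0.34243653]
136 [291.1 323.2]
178 [248.1 323.6]
182 [245.2 323.7]
222 [221.7 323.9]
266 304 304 344 284.43896321070235 323.0083612040134
[ 0.56749708 -0.25081153  0.20456932]
(290, 325) [ 0.5675 -0.2508  0.2046] [ 0.0007 -0.0007 -0.1379]
(250, 325) [ 0.5681 -0.2397  0.1899] [ 0.0013  0.0104 -0.1526]
(229, 324) [ 0.5676 -0.2392  0.1642] [ 0.0008  0.0109 -0.1782]
(221, 324) [ 0.5672 -0.2446  0.1353] [ 0.0004  0.0056 -0.2071]
(219, 324) [ 0.5672 -0.2445  0.1315] [ 0.0004  0.0056 -0.211 ]
```

View pics/w4c.png

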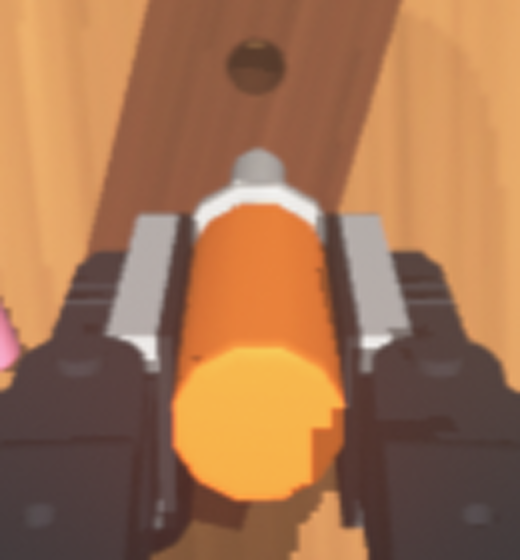

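Pin upright and centred to about 1 mm. I'll carry it over the eye.

Emit:
jog_arm([
  [0.01,[0.01,0,0],0],
  [0.01,[0.03,0,0],0],
  [0.01,[0.06,0,0],0],
  [0.01,[0.09,0,0],0],
  [0.01,[0.12,0.0,0],0],
  [0.01,[0.15,0,0],0],
  [0.01,[0.18,0,0],0],
  [0.01,[0.21,0,0],0],
  [0.01,[0.24,0.001,0],0],
  [0.01,[0.27,0.001,0],0],
  [0.01,[0.3,0.002,0],0],
  [0.01,[0.33,0.002,0],0],
  [0.01,[0.355,0.002,0],0],
  [0.01,[0.367,0.002,0],0],
  [0.01,[0.367,0.002,0],0],
  [0.01,[0.367,0.002,0],0],
  [0.01,[0.367,0.002,0],0],
])

```text
clock: 7.65
ee_pos: [0.5892, 0.1137, 0.3436]
eef_rot: [2.284, 2.156, -0.002]
ft_force: [0.5, -0.1, -0.9]
width: 0.0172
```

```bash
python3 go.py 0.589 0.117 0.345 -3;python3 - <<'E'
from proj import *
p=manip.camera('wrist'); save(p,'w5.png');e=manip.observe()['ee_pos']
print(e,proj(p,e-[0,0,.222]),proj(p,[.589,.117,.075]))
for d in manip.spot_point(p,'eye')[:3]: print(d['p'],d['pixel'],world(p,d['pixel'],z=.075))
for d in manip.spot_point(p,'pin_tip')[:3]: print(d['p'],d['pixel'])
E
```

```text
clock 7.65 pos [0.5892 0.1137 0.3436] zax [-0.    -0.002 -1.   ] yaw -3.3 F [ 0.54 -0.14 -0.85] w 0.0172 q [-0.48  0.66  0.38  1.73 -0.32  0.81 -0.  ]
shift [ 0.0033 -0.0004 -0.0014] spin -0.0052
[0.58934772 0.11341067 0.34369041] [221.33488355 323.46093547] [199.07551686 322.95919704]
0.92 [197.1, 325.6] [0.59130943 0.11858303 0.075     ]
0.95 [220.0, 326.3]
```

View pics/w5.png

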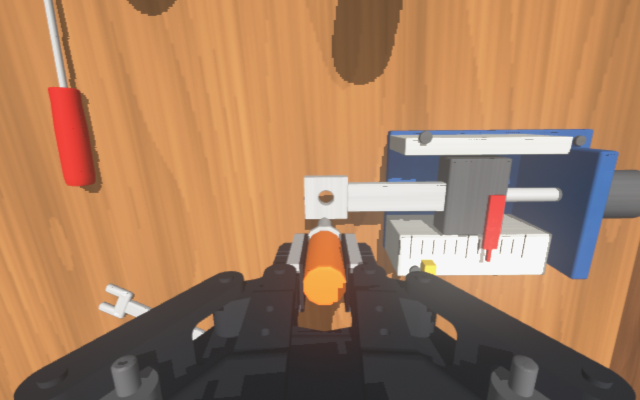

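The eye is at (197,326) on the tongue, the pin nose just below it at (220,325); pointer tip at (258,489), yellow marker at (267,429).

Run:
```python
from proj import *
p=manip.camera('wrist');s=manip.observe();e=s['ee_pos'];M=R.from_rotvec(s['eef_rot']).as_matrix()
cv2.imwrite('pics/w5c.png',cv2.resize(p['frame'][170:260,285:375,::-1],None,fx=6,fy=6,interpolation=cv2.INTER_CUBIC))
g=p['frame'][170:225,300:352].astype(int).sum(2)
for d in manip.spot_point(p,'eye')[:1]: E=d['pixel']
for d in manip.spot_point(p,'pin_tip')[:1]: N=d['pixel']
w=world(p,E,z=.075);n=world(p,N,z=e[2]-.222);print(E,N,w,n,(M.T@(w-n)).round(4), M.T@(w-e))
# dark hole centroid
z=p['z_map'][185:215,308:345]; 
zz=np.array([[world(p,(r,c))[2] for c in range(308,346)] for r in range(178,222)])
h=(zz<.06)
n_,lab,st,ce=cv2.connectedComponentsWithStats(h.astype(np.uint8))
for i in range(n_): print(st[i],ce[i]+[308,178])
```

```text
[199.8, 326.4] [221.5, 327.9] [0.59214922 0.11643544 0.075     ] [0.59267047 0.11333464 0.12184069] [ 0.0031 -0.0007  0.0468] [0.00262301 0.00252681 0.2688396 ]
[   0    0   38   44 1460] [326.55136986 198.63630137]
[ 11  13  14  12 132] [325.5        196.65151515]
[ 0 41 12  3 34] [313.17647059 219.97058824]
[22 41 16  3 46] [337.58695652 219.95652174]
```

View pics/w5c.png

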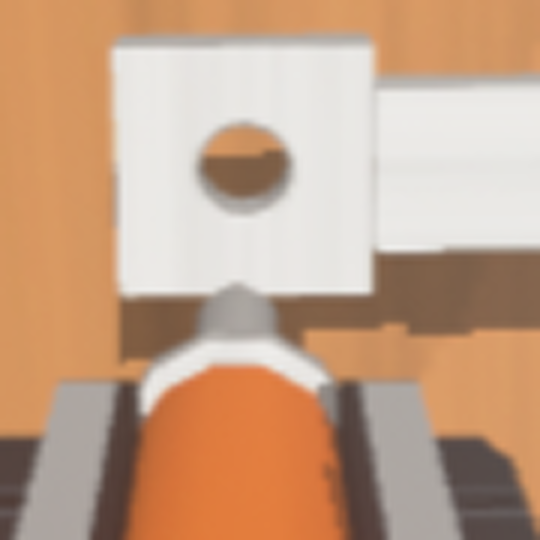

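Run:
```python
from proj import *
p=manip.camera('wrist');s=manip.observe();e=s['ee_pos'];M=R.from_rotvec(s['eef_rot']).as_matrix()
w=world(p,(198,325.8),z=.075);n=world(p,(220.5,324.5),z=e[2]-.222)
print(e,w,n,(M.T@(w-n)).round(4),(M.T@(w-e)).round(4))
print('edge model', [proj(p,e+[0,.0045,-.213]),proj(p,e+[0,.0018,-.222]),proj(p,e+[0,.0045,-.183]),proj(p,e+[0,.011,-.179])])
```

```text
[0.58942426 0.11508116 0.34377847] [0.59173859 0.11928376 0.075     ] [0.59038222 0.11539725 0.12177847] [0.004  0.0011 0.0468] [0.0044 0.0021 0.2688]
edge model [array([218.97395312, 322.69451433]), array([218.52840227, 322.98667022]), array([236.18090226, 322.42348486]), array([227.67161104, 321.67848125])]
```

Emit:
jog_arm([
  [0.01,[0.004,0.001,0.01],0],
  [0.01,[0.004,0.001,0.025],0],
  [0.01,[0.004,0.001,0.038],0],
  [0.01,[0.004,0.001,0.038],0],
  [0.01,[0.004,0.001,0.038],0],
  [0.01,[0.004,0.001,0.038],0],
])

```text
clock: 8.5
ee_pos: [0.5908, 0.1199, 0.3059]
eef_rot: [2.282, 2.159, 0.0]
ft_force: [-1.1, -0.9, -0.8]
width: 0.0169
```

Run:
```python
from proj import *
p=manip.camera('wrist');s=manip.observe();e=s['ee_pos'];print(e,s['ft_force'])
cv2.imwrite('pics/w6c.png',cv2.resize(p['frame'][170:260,285:375,::-1],None,fx=6,fy=6,interpolation=cv2.INTER_CUBIC))
print(proj(p,e-[0,0,.222]),proj(p,e+[0,.0018,-.222]))
```

```text
[0.59096818 0.11981565 0.30625785] [ 0.34620172 -0.3249739  -1.10728475]
[221.66964642 323.19657416] [219.18659839 323.05085996]
```

View pics/w6c.png

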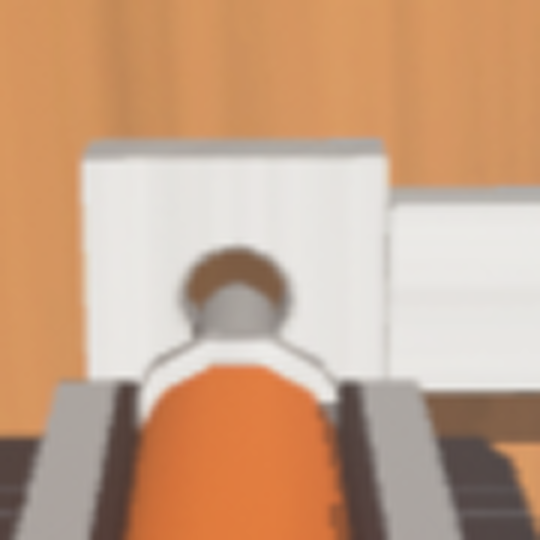

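Run:
```python
from proj import *
p=manip.camera('wrist');s=manip.observe();e=s['ee_pos'];M=R.from_rotvec(s['eef_rot']).as_matrix()
w=world(p,(170+296/6-.4,285+237/6-.4),z=.075);n=world(p,(221.3,324.2),z=e[2]-.222)
print(e,w,n,(M.T@(w-n)).round(4),(M.T@(w-e)).round(4))
# top edge of hole / tongue size scale: tongue cols 83..386 crop => px
a=world(p,(200,285+83/6),z=.075);b=world(p,(200,285+386/6),z=.075);print(np.linalg.norm(a-b),a,b)
f=world(p,(170+155/6-.4,325),z=.075);print('far edge y',f)
```

```text
[0.59098266 0.11986099 0.30641849] [0.59178773 0.11855984 0.075     ] [0.5919282  0.11999333 0.08441849] [-0.0014 -0.0001  0.0094] [-0.0013  0.0005  0.2314]
0.03575767481385271 [0.57469844 0.13363075 0.075     ] [0.61040208 0.13166579 0.075     ]
far edge y [0.59337632 0.13593841 0.075     ]
```

The nose is over the hole, about 1.5 mm off centre. I'll correct that and insert.

Emit:
jog_arm([
  [0.01,[-0.0015,0,0.0],0],
  [0.01,[-0.0015,0,0.006],0],
  [0.01,[-0.0015,0,0.012],0],
  [0.01,[-0.0015,0,0.018],0],
  [0.01,[-0.0015,0,0.024],0],
  [0.01,[-0.0015,0,0.024],0],
])

```text
clock: 9.1
ee_pos: [0.59, 0.1182, 0.28]
eef_rot: [-2.281, -2.159, 0.004]
ft_force: [0.0, -0.6, -1.6]
width: 0.017
```

```bash
python3 go.py .591 .118 .262 -3
python3 - <<'E'
from proj import *
p=manip.camera('wrist');s=manip.observe();e=s['ee_pos'];print(e,s['ft_force'])
save(p,'w7.png')
cv2.imwrite('pics/w7c.png',cv2.resize(p['frame'][190:280,285:375,::-1],None,fx=6,fy=6,interpolation=cv2.INTER_CUBIC))
E
```

```text
clock 9.1 pos [0.59   0.1182 0.28  ] zax [-0.002 -0.001 -1.   ] yaw -3.16 F [ 0.01 -0.56 -1.64] w 0.017 q [-0.45  0.74  0.34  1.77 -0.36  0.69  0.03]
shift [-0.0001  0.0011  0.018 ] spin -0.0027
[0.59016047 0.11820865 0.28061991] [-0.03702838  0.10289788 -0.85627854]
```

View pics/w7c.png

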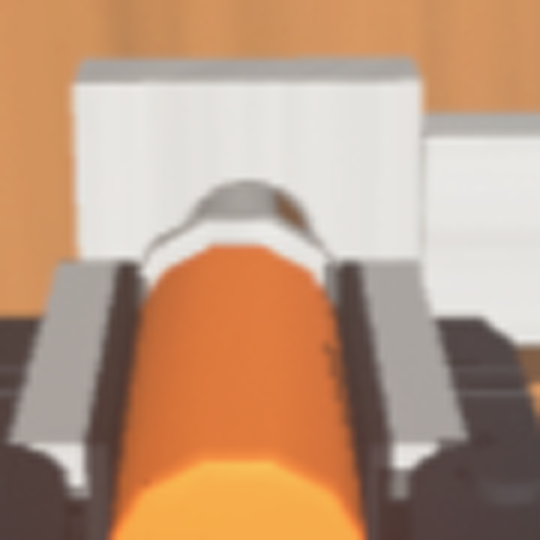

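Nose is in the hole with no contact force. I'll go deeper, then start the pull along the jig's -x.

Emit:
jog_arm([
  [0.01,[0,0.001,0.005],0],
  [0.01,[0,0.001,0.01],0],
  [0.01,[0,0.001,0.015],0],
  [0.01,[0,0.001,0.018],0],
  [0.01,[0,0.001,0.018],0],
  [0.01,[0,0.001,0.018],0],
])

```text
clock: 9.65
ee_pos: [0.5914, 0.1184, 0.2634]
eef_rot: [-2.281, -2.159, 0.001]
ft_force: [0.0, 0.6, 0.5]
width: 0.0172
```

```bash
python3 go.py .591 .118 .262 -3
python3 - <<'E'
from proj import *
for n in ['wrist','top','scene']:
    p=manip.camera(n)
    save(p,n+'8.png')
    for t in ['pointer','mark']:
        for d in manip.spot_point(p,t)[:2]: print(n,t,round(d['p'],2),d['pixel'],world(p,d['pixel'],z=.081).round(4))
E
```

```text
clock 9.65 pos [0.5914 0.1184 0.2634] zax [-0.  0. -1.] yaw -3.15 F [0.02 0.56 0.49] w 0.0172 q [-0.44  0.77  0.33  1.78 -0.37  0.66  0.04]
shift [-0.0004 -0.0004  0.0014] spin -0.0025
wrist pointer 0.75 [325.6, 552.7] [0.7269 0.0582 0.081 ]
top pointer 0.88 [143.5, 282.9] [0.7275 0.0615 0.081 ]
top pointer 0.66 [160.7, 284.3] [0.6732 0.0559 0.081 ]
top mark 0.4 [159.8, 285.9] [0.6761 0.0511 0.081 ]
top mark 0.28 [181.9, 449.1] [ 0.6135 -0.4448  0.081 ]
scene pointer 0.86 [247.0, 396.0] [0.7348 0.0587 0.081 ]
scene pointer 0.7 [129.1, 401.8] [0.4028 0.1831 0.081 ]
scene mark 0.56 [225.1, 390.5] [0.6785 0.0632 0.081 ]
```

View pics/wrist8.png

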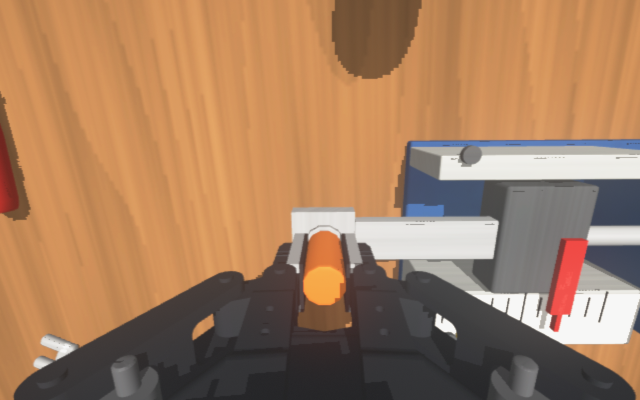

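View pics/scene8.png

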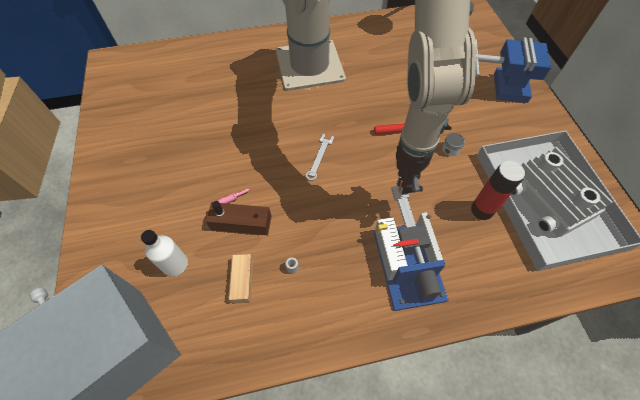

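The pin is down the eye with the collar above the tongue. Pointer to marker is about 51 mm, so I'll pull 42 mm first and then measure.

Emit:
jog_arm([
  [0.01,[0,-0.003,0],0],
  [0.01,[0,-0.006,0],0],
  [0.01,[0,-0.009,0],0],
  [0.01,[0,-0.012,0],0],
  [0.01,[0,-0.016,0],0],
  [0.01,[0,-0.02,0],0],
  [0.01,[0,-0.024,0],0],
  [0.01,[0,-0.028,0],0],
  [0.01,[0,-0.032,0],0],
  [0.01,[0,-0.036,0],0],
  [0.01,[0,-0.039,0],0],
  [0.01,[0,-0.042,0],0],
  [0.01,[0,-0.042,0],0],
  [0.01,[0,-0.042,0],0],
], grip_force=100)

```text
clock: 11.27
ee_pos: [0.5527, 0.1196, 0.2648]
eef_rot: [2.277, 2.152, 0.011]
ft_force: [8.3, -1.9, -5.8]
width: 0.0168
```

```bash
python3 go.py .541 .12 .262 -3
python3 - <<'E'
from proj import *
for n in ['wrist','top','scene']:
    p=manip.camera(n)
    save(p,n+'9.png')
    for t in ['pointer','mark','eye']:
        for d in manip.spot_point(p,t)[:2]: print(n,t,round(d['p'],2),d['pixel'],world(p,d['pixel'],z=.075 if t=='eye' else .081).round(4))
    if n=='top': cv2.imwrite('pics/top9c.png',cv2.resize(p['frame'][120:200,245:305,::-1],None,fx=7,fy=7,interpolation=cv2.INTER_CUBIC))
    if n=='scene': cv2.imwrite('pics/scene9c.png',cv2.resize(p['frame'][170:270,360:450,::-1],None,fx=6,fy=6,interpolation=cv2.INTER_CUBIC))
E
```

```text
clock 11.2667 pos [0.5527 0.1196 0.2648] zax [ 0.011 -0.001 -1.   ] yaw -3.23 F [ 8.27 -1.93 -5.81] w 0.0168 q [-0.47  0.72  0.32  1.89 -0.38  0.58  0.04]
shift [-0.0002 -0.0117  0.0026] spin -0.004
wrist pointer 0.86 [323.7, 555.7] [0.6943 0.0577 0.081 ]
wrist pointer 0.6 [79.9, 34.7] [0.4208 0.2125 0.081 ]
wrist mark 0.39 [329.0, 526.4] [0.6767 0.0551 0.081 ]
wrist eye 0.69 [239.3, 331.2] [0.5594 0.1192 0.075 ]
top pointer 0.79 [153.8, 280.3] [0.6948 0.0687 0.081 ]
top mark 0.51 [163.8, 285.6] [0.6636 0.0517 0.081 ]
top eye 0.83 [195.8, 262.7] [0.5647 0.119  0.075 ]
scene pointer 0.81 [230.7, 392.5] [0.6936 0.0634 0.081 ]
scene mark 0.63 [227.4, 389.3] [0.6837 0.0586 0.081 ]
scene eye 0.78 [180.1, 398.0] [0.5574 0.1226 0.075 ]
scene eye 0.23 [266.3, 288.9] [ 0.725  -0.1902  0.075 ]
```

View pics/wrist9.png

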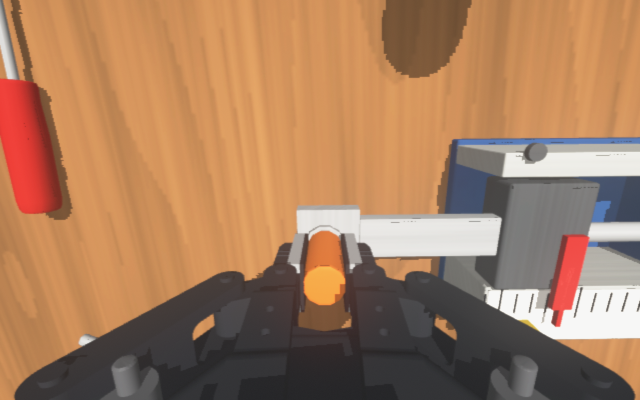

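View pics/top9c.png

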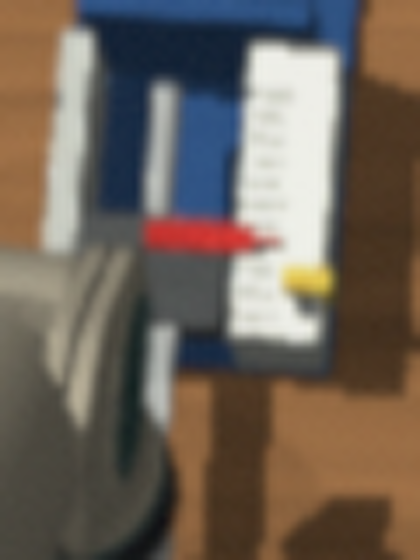

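View pics/scene9c.png

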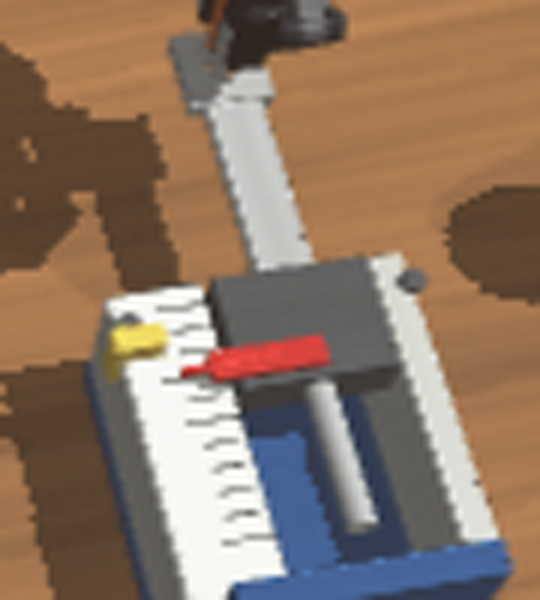

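```bash
cat > gap.py <<'E'
from meas import *
from proj import *
yaw=np.radians(-3.15); ux=np.array([np.cos(yaw),np.sin(yaw)]);uy=np.array([-ux[1],ux[0]])
def run(tag=None):
  for n,ry,rr in [('top',(150,170,275,300),(138,172,255,292)),('scene',(215,240,370,395),(205,255,375,425))]:
    p=manip.camera(n)
    out={}
    for k,lo,hi,s,v,roi in [('y',20,33,110,90,ry),('r',-1,5,110,80,rr)]:
        m=blob(p,lo,hi,roi,s,v)
        a,b=np.nonzero(m)
        W=np.array([world(p,q,z=.081)[:2] for q in zip(a,b)])   # as if all at z=.081
        W3=pts(p,m); ok=np.abs(W3[:,2]-.082)<.008; 
        out[k]=(W,W3[ok])
    for k in out:
        W,W3=out[k]; X=W@ux; Y=W@uy; X3=W3[:,:2]@ux
        print(n,k,len(W),'X mean %.4f mid %.4f [%.4f %.4f]'%(X.mean(),(X.min()+X.max())/2,X.min(),X.max()),'Y [%.4f %.4f]'%(Y.min(),Y.max()),'depthX med %.4f z %.4f'%(np.median(X3),np.median(W3[:,2])))
        if k=='r':
            t=np.argsort(Y)[:max(4,len(Y)//8)]; print('   tipX %.4f'%X[t].mean(), 'Y',Y[t].mean().round(4), 'slope dX/dY',np.polyfit(Y,X,1)[0].round(3))
    if tag:
        f=dict(top=(120,200,245,305),scene=(170,270,360,450))[n]
        cv2.imwrite(f'pics/{n}{tag}.png',cv2.resize(p['frame'][f[0]:f[1],f[2]:f[3],::-1],None,fx=6,fy=6,interpolation=cv2.INTER_CUBIC))
if __name__=='__main__':
    import sys; run(sys.argv[1] if len(sys.argv)>1 else None)
E
python3 gap.py
```

```text
top y 22 X mean 0.6725 mid 0.6727 [0.6665 0.6790] Y [0.0693 0.0881] depthX med 0.6715 z 0.0847
top r 62 X mean 0.6894 mid 0.6897 [0.6832 0.6963] Y [0.1046 0.1537] depthX med 0.6885 z 0.0828
   tipX 0.6892 Y 0.1085 slope dX/dY -0.021
scene y 58 X mean 0.6757 mid 0.6782 [0.6671 0.6893] Y [0.0658 0.0906] depthX med 0.6753 z 0.0836
scene r 111 X mean 0.6897 mid 0.6896 [0.6829 0.6963] Y [0.0948 0.1542] depthX med 0.6906 z 0.0823
   tipX 0.6906 Y 0.1037 slope dX/dY -0.009
```

Emit:
jog_arm([
  [0.01,[0,-0.003,0],0],
  [0.01,[0,-0.006,0],0],
  [0.01,[0,-0.009,0],0],
  [0.01,[0,-0.012,0],0],
  [0.01,[0,-0.014,0],0],
  [0.01,[0,-0.014,0],0],
  [0.01,[0,-0.014,0],0],
  [0.01,[0,-0.014,0],0],
])

```text
clock: 12.63
ee_pos: [0.5395, 0.1202, 0.2649]
eef_rot: [2.276, 2.151, 0.013]
ft_force: [9.8, -3.3, -6.9]
width: 0.0171
```

```bash
python3 go.py .541 .12 .262 -3; python3 gap.py 10
python3 - <<'E'
from proj import *
p=manip.camera('wrist');save(p,'w10.png')
E
```

```text
clock 12.6333 pos [0.5395 0.1202 0.2649] zax [ 0.013 -0.002 -1.   ] yaw -3.25 F [ 9.83 -3.34 -6.93] w 0.0171 q [-0.48  0.71  0.32  1.92 -0.39  0.55  0.04]
shift [-0.0001  0.0014  0.0029] spin -0.0043
top y 23 X mean 0.6726 mid 0.6727 [0.6665 0.6790] Y [0.0693 0.0911] depthX med 0.6714 z 0.0848
top r 66 X mean 0.6763 mid 0.6764 [0.6692 0.6837] Y [0.1064 0.1528] depthX med 0.6756 z 0.0835
   tipX 0.6770 Y 0.1089 slope dX/dY 0.007
scene y 60 X mean 0.6757 mid 0.6782 [0.6671 0.6893] Y [0.0658 0.0916] depthX med 0.6756 z 0.0836
scene r 118 X mean 0.6770 mid 0.6768 [0.6697 0.6839] Y [0.0957 0.1540] depthX med 0.6780 z 0.0826
   tipX 0.6777 Y 0.1024 slope dX/dY -0.017
```

View pics/top10.png

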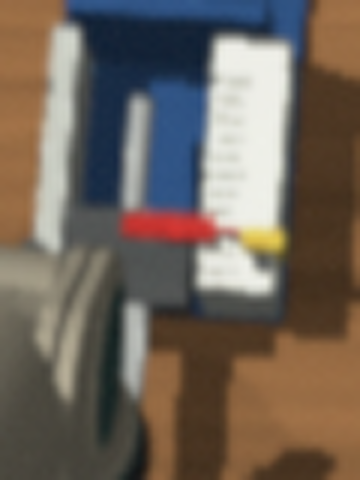

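View pics/scene10.png

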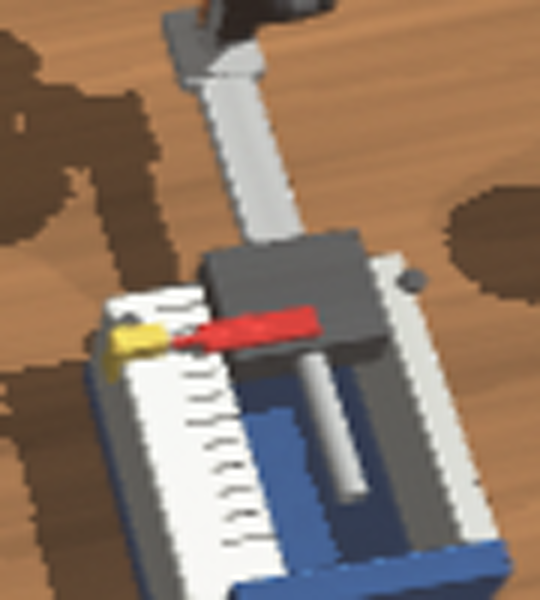

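View pics/w10.png

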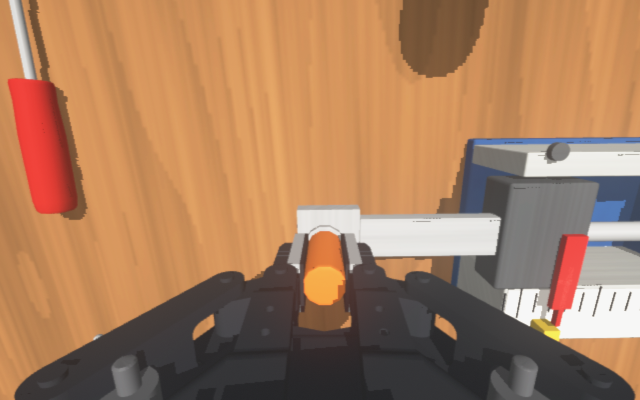

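Emit:
jog_arm([
  [0.01,[0,-0.0015,0],0],
  [0.01,[0,-0.003,0],0],
  [0.01,[0,-0.003,0],0],
  [0.01,[0,-0.003,0],0],
  [0.01,[0,-0.003,0],0],
])

```text
clock: 13.2
ee_pos: [0.5367, 0.1203, 0.2649]
eef_rot: [2.276, 2.15, 0.014]
ft_force: [10.2, -2.9, -6.6]
width: 0.0163
```

```bash
python3 go.py .541 .12 .262 -3; python3 gap.py 11
python3 - <<'E'
from gap import *
p=manip.camera('wrist');save(p,'w11.png')
cv2.imwrite('pics/w11c.png',cv2.resize(p['frame'][225:345,500:620,::-1],None,fx=5,fy=5,interpolation=cv2.INTER_CUBIC))
for k,lo,hi,s,v,roi in [('y',20,33,110,90,(300,350,500,600)),('r',-1,5,110,80,(225,340,530,600))]:
    m=blob(p,lo,hi,roi,s,v); a,b=np.nonzero(m); W=pts(p,m); w=np.array([world(p,q,z=.081)[:2] for q in zip(a,b)])
    X=w@ux;Y=w@uy; print(k,len(a),W.mean(0),np.median(W,0), 'X',X.min(),X.max(),X.mean())
    for y0 in np.arange(.07,.16,.006):
        s_=(Y>=y0)&(Y<y0+.006)
        if s_.any(): print('  Y%.3f X %.4f..%.4f z %.4f'%(y0,X[s_].min(),X[s_].max(),np.median(W[s_,2])))
E
```

```text
clock 13.2 pos [0.5367 0.1203 0.2649] zax [ 0.013 -0.002 -1.   ] yaw -3.25 F [10.24 -2.92 -6.59] w 0.0163 q [-0.48  0.71  0.32  1.93 -0.39  0.55  0.04]
shift [-0.      0.0042  0.003 ] spin -0.0043
top y 23 X mean 0.6726 mid 0.6727 [0.6665 0.6790] Y [0.0693 0.0911] depthX med 0.6724 z 0.0851
top r 66 X mean 0.6739 mid 0.6740 [0.6676 0.6805] Y [0.1033 0.1526] depthX med 0.6732 z 0.0840
   tipX 0.6743 Y 0.1076 slope dX/dY -0.013
scene y 61 X mean 0.6756 mid 0.6782 [0.6671 0.6893] Y [0.0658 0.0923] depthX med 0.6759 z 0.0834
scene r 112 X mean 0.6744 mid 0.6744 [0.6675 0.6814] Y [0.0963 0.1539] depthX med 0.6755 z 0.0824
   tipX 0.6747 Y 0.1041 slope dX/dY -0.019
y 413 [0.67411542 0.05590728 0.08312451] [0.67605893 0.05436381 0.08136828] X 0.6620577589311522 0.6822350850446015 0.6721949811696167
  Y0.076 X 0.6802..0.6821 z 0.1283
  Y0.082 X 0.6701..0.6822 z 0.0837
  Y0.088 X 0.6621..0.6813 z 0.0814
  Y0.094 X 0.6621..0.6738 z 0.0753
r 2037 [0.67935074 0.09273331 0.08241059] [0.67944883 0.09329175 0.08202607] X 0.6667418124612272 0.6822967507895057 0.6745700458837158
  Y0.094 X 0.6720..0.6776 z 0.0818
  Y0.100 X 0.6709..0.6775 z 0.0818
  Y0.106 X 0.6673..0.6820 z 0.0821
  Y0.112 X 0.6673..0.6818 z 0.0820
  Y0.118 X 0.6672..0.6823 z 0.0820
  Y0.124 X 0.6671..0.6823 z 0.0821
  Y0.130 X 0.6670..0.6823 z 0.0820
  Y0.136 X 0.6669..0.6822 z 0.0820
  Y0.142 X 0.6668..0.6822 z 0.0821
  Y0.148 X 0.6668..0.6819 z 0.0821
  Y0.154 X 0.6667..0.6793 z 0.0788
```

View pics/w11c.png

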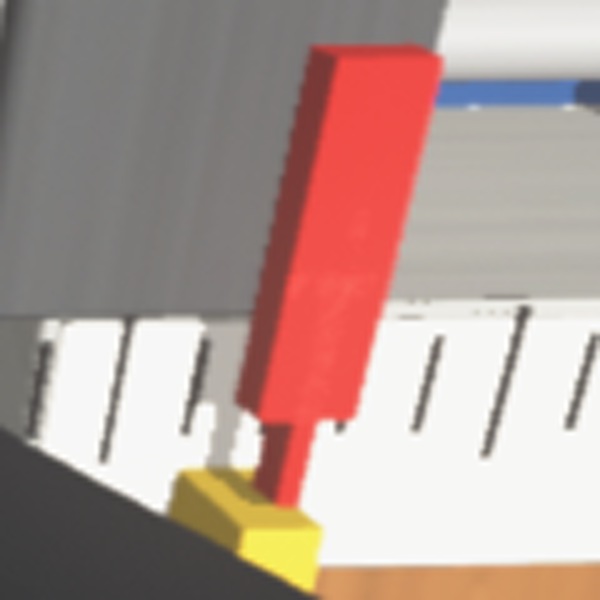

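View pics/scene11.png

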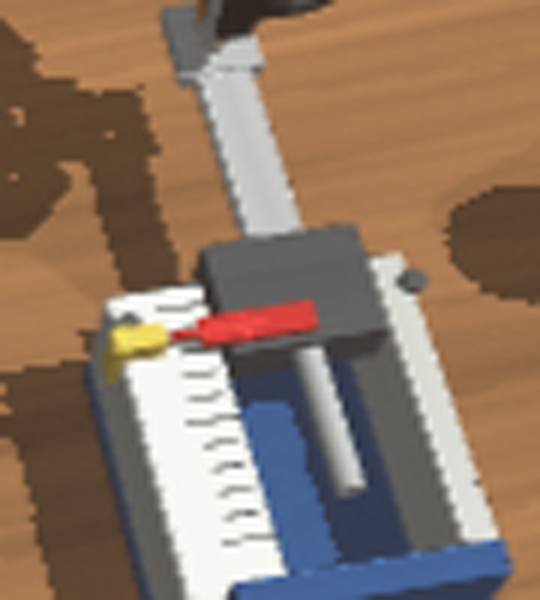

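View pics/top11.png

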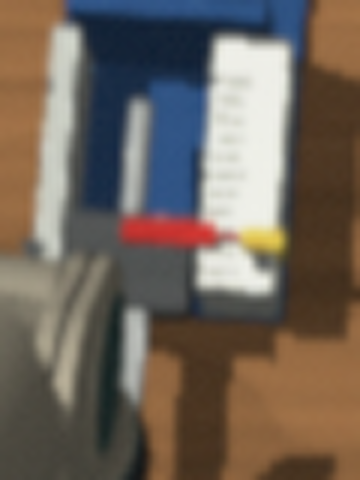

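Wrist close-up: the pointer tip at crop (288,505) meets the middle of the marker's inner top edge (245–320, 525), so they agree to within about 1 mm. The top view says +1.5 mm and the scene view −1 mm. Before handing in I'll check the pin's tilt and that everything is still.

Emit:
jog_arm([
  [0.01,[0,0,0],0],
  [0.01,[0,0,0],0],
  [0.01,[0,0,0],0],
  [0.01,[0,0,0],0],
  [0.01,[0,0,0],0],
  [0.01,[0,0,0],0],
  [0.01,[0,0,0],0],
  [0.01,[0,0,0],0],
  [0.01,[0,0,0],0],
  [0.01,[0,0,0],0],
])

```text
clock: 14.18
ee_pos: [0.5368, 0.1203, 0.265]
eef_rot: [2.276, 2.15, 0.014]
ft_force: [10.3, -3.5, -6.5]
width: 0.0167
```

```bash
python3 go.py .541 .12 .262 -3; python3 gap.py 12
python3 - <<'E'
from gap import *
p=manip.camera('wrist');e=manip.observe()['ee_pos']
for dz in [137,178,182,222]: print(dz,proj(p,e-[0,0,dz/1000]).round(1))
cv2.imwrite('pics/w12c.png',cv2.resize(p['frame'][195:315,265:385,::-1],None,fx=5,fy=5,interpolation=cv2.INTER_CUBIC))
cv2.imwrite('pics/w12d.png',cv2.resize(p['frame'][225:345,500:620,::-1],None,fx=5,fy=5,interpolation=cv2.INTER_CUBIC))
E
```

```text
clock 14.1833 pos [0.5368 0.1203 0.265 ] zax [ 0.014 -0.002 -1.   ] yaw -3.25 F [10.35 -3.51 -6.47] w 0.0167 q [-0.48  0.71  0.32  1.93 -0.39  0.55  0.04]
shift [-0.      0.0042  0.003 ] spin -0.0043
top y 24 X mean 0.6729 mid 0.6728 [0.6665 0.6792] Y [0.0693 0.0911] depthX med 0.6713 z 0.0845
top r 65 X mean 0.6739 mid 0.6740 [0.6676 0.6805] Y [0.1061 0.1526] depthX med 0.6734 z 0.0840
   tipX 0.6738 Y 0.1087 slope dX/dY -0.014
scene y 61 X mean 0.6756 mid 0.6782 [0.6671 0.6893] Y [0.0658 0.0923] depthX med 0.6758 z 0.0832
scene r 112 X mean 0.6744 mid 0.6744 [0.6675 0.6814] Y [0.0963 0.1539] depthX med 0.6752 z 0.0826
   tipX 0.6747 Y 0.1041 slope dX/dY -0.019
137 [289.4 318. ]
178 [247.7 318.5]
182 [244.7 318.5]
222 [221.2 318.9]
```

View pics/w12c.png

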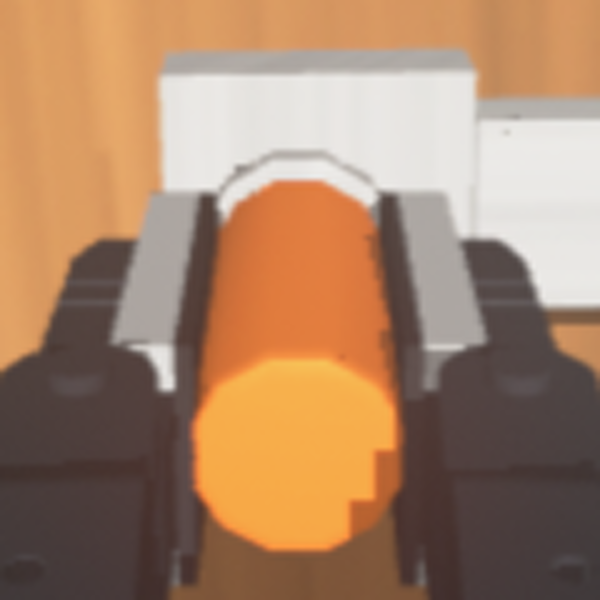

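View pics/w12d.png

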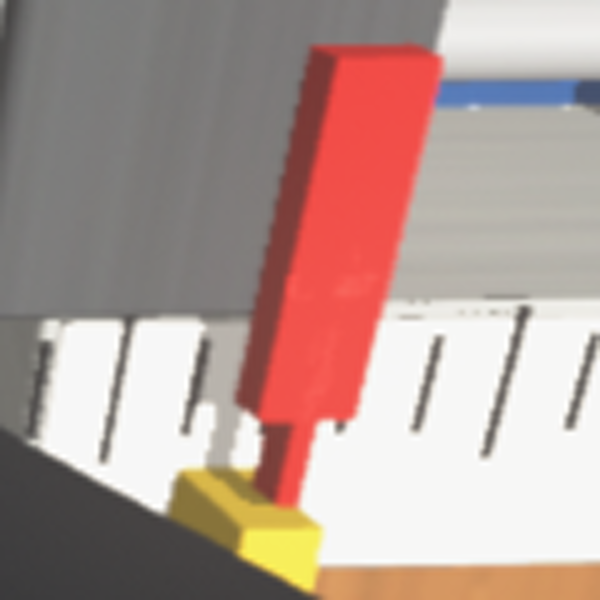

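The pin is straight in the grip and the view hasn't changed over about 1 s of holding. I'll hand in.

```bash
python3 -c "
from cell import manip
print(manip.job_done()); s=manip.observe(); print(s['clock'],s['ft_force'],s['width'],s['ee_pos'])"
```

```text
the job is handed in; nothing more can be done
None
the job is handed in; nothing more can be done
```

I took the orange pin out of its holder, put it down through the eye and drew the slide out about 50 mm. I handed the job in at about 14 s, with the pin still gripped and the slide held. The hand-in gives no verdict, so these are my own last checks.

- **Pointer against marker:** the three cameras differ slightly but all put the pointer well inside the 5 mm limit. The wrist close-up shows it about level with the marker's middle, the top view says about +1 mm, and the scene view about −1 mm.
- **Steadiness:** the last 0.8 s of holding changed nothing I could measure.
- **Pin:** it looks upright in the grip. By arm position its nose is about 30 mm below the eye's mouth.
- **Pull:** the wrist force along the pull is about 10 N. It also shows about −6.5 N vertically and −3.5 N sideways, which I put down to friction in the eye but did not confirm.
- **Fingers:** by arm position the tips are about 15 mm above the tongue, so clear of the jig. The grip force is set to 100 N.
- **Rest of the bench:** the marker's measured position did not change during the pull. I touched nothing else as far as the pictures show, but did not measure the other things again at the end.

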